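# Put a pile of check weights away in their holders

## Robot

A 7-joint arm with a two-finger parallel gripper is mounted at the origin on a cart in front of the work surface, level with it; the furniture and walls round the work are solid. World frame = base frame: x ahead of the robot, y to its left, z up, the work surface at z = 0. Lengths are in m, angles in rad, forces in N, time in s.
With the tool pointing down it reaches from about 0.425 to 0.875 m from the base axis. Payload 4.7 kg.
Tool frame: the origin (TCP) lies midway between the tips of the shut fingers; the grasp point (between the pads) lies 19 mm behind it; z points along the fingers, y is the line along which they close (so a half turn about z gives the same grasp; the last joint's range is limited). The gripper opens to 87 mm and grips with 3 to 60 N. Pads are 19 mm wide; open, the fingers measure 117 mm over their backs; the gripper's body (75 mm by 190 mm) begins 51 mm behind the grasp point.
Start: joints at [-1.195, 0.321, -0.07, 1.45, 0.023, 1.371, -0.057], TCP at [0.23, 0.608, 0.223] pointing down, gripper open.
Joint ranges: [-2.86, 2.86], [-0.3, 2.09], [-1.38, 1.24], [0.06, 2.45], [-1.56, 4.7], [0.09, 2.05], [-2.69, 2.69]. Speed limits (rad/s): [2.57, 2.57, 3.14, 3.14, 3.14, 3.14, 3.14].

## Interface

Orientations are given as a rotation vector (axis times angle).
In Python, from bench import ctrl gives the robot as it stands. The module is installed in compiled form; this text tells all that it offers.
- The arm moves only by the shell command python3 -m handwheel 'ROWS' [FORCE]. ROWS is JSON, a list of rows, each a list of 7 numbers: the finger opening in m, from 0 to 0.087, then the shift along the tool's x, y, z in m, then the turn, a rotation vector about the tool's x, y, z in degrees. A call has 1 to 12 rows; each row shifts and turns the commanded pose from where the row before left it, along the tool's axes as they then stand; what a row does not reach is not made up. A row lasts 1/8 s, in which the tool goes at most 62.5 mm and 10.7 degrees, less where a joint would pass 70% of its speed; a pose out of reach is approached as far as the arm can. A call is refused whole if a number of a shift passes 0.0625 or a number of a turn 10.7, either way. A call with a gripper value outside its range is refused whole. The fingers move at their own pace and stop on an object; FORCE is the grip in N (left out, the last holds). Time passes only in rows, so rows that do not move let the fingers close. It gives the time, the measured TCP pose, the force, the opening and the grip force at its end, in the units of the state.
- ctrl.get_state(): the state, without advancing time (a new reading comes with each control period).
- ctrl.get_image(name): name is "side" or "top"; returns (picture, depth): 480x640x3 uint8, blue, green, red; 480x640 float32, m along the optical axis (not along the pixel's ray), 0 where there is no reading.
- ctrl.camera_info(name): a dict with "intrinsics" (3x3 intrinsics, pixels), "R" (3x3) and "t" (3): a world point X has camera coordinates R X + t. Camera axes: x right, y down, z forward; pixel columns grow to the right and rows downward; lengths in m; the calibration is good to about 2 mm. A picture is of the moment at which its call begins. camera_info takes no time and is no camera call.
- ctrl.close_job(): hands the job in; it is judged then, once.
The state is a dict: "time": time; "joint_positions": joint angles; "qd": joint speeds; "joint_torque": joint torques, N m; "position": TCP position; "tool_rot": TCP orientation; "ft_force": force on the tool from outside, world axes, zero at the start; "torque": the same for the moment, N m; "grip_width": opening from 0.0 (shut) to 1.0 (fully open); "grip_force": force on a finger pad.
Only numpy, scipy, OpenCV 4.12 (cv2) and the standard library are available. Lean on these libraries where they do the work, as an engineer would, in place of code of your own. Each camera call takes 0.05 s, during which the arm holds its last target. There are 200 camera calls.

## Task

The check weights from testing the balance have been left in one pile on the bench. Take the pile apart from the top down, one weight at a time, and put each weight flat and upright in the holder whose round seat is made for its size: the brass knob weight in the smallest, the largest disc in the largest. Keep the weights from toppling, and leave the jar and the glass cup where they stand.

Things in the scene. Friction and masses are not known exactly. Their poses are not given: they have to be found in the camera images.
- disc_large: large plain steel disc weight: an upright solid cylinder 64 mm in diameter and 26 mm high, about 500 g, in the pile at the start: lowest, standing on the bench. Origin: centre of its underside; z up along its axis
- disc_medium: medium plain steel disc weight: an upright solid cylinder 50 mm in diameter and 26 mm high, about 250 g, in the pile at the start: second from the bottom. Origin: centre of its underside; z up along its axis
- disc_small: small plain steel disc weight: an upright solid cylinder 36 mm in diameter and 26 mm high, about 120 g, in the pile at the start: third from the bottom. Origin: centre of its underside; z up along its axis
- knob_weight: small brass-coloured weight with a knob, on the top of the pile at the start: body 22 mm in diameter, 32 mm high over the knob, about 100 g; the body is 22 mm wide from the underside to about 20 mm up and can be gripped there. Origin: centre of its underside; z up along its axis
- holder_large: fixed square grey plastic holder for the large steel disc: 94 x 94 mm, 10 mm high, with a round seat 74 mm in diameter (10 mm more than the weight), bevelled 3 mm at the mouth, its flat floor, lined in black, 4 mm above the bench. Origin: centre of the underside, on the seat's axis; z up
- holder_medium: fixed square grey plastic holder for the medium steel disc: 80 x 80 mm, 10 mm high, with a round seat 60 mm in diameter (10 mm more than the weight), bevelled 3 mm at the mouth, its flat floor, lined in black, 4 mm above the bench. Origin: centre of the underside, on the seat's axis; z up
- holder_small: fixed square grey plastic holder for the small steel disc: 66 x 66 mm, 10 mm high, with a round seat 46 mm in diameter (10 mm more than the weight), bevelled 3 mm at the mouth, its flat floor, lined in black, 4 mm above the bench. Origin: centre of the underside, on the seat's axis; z up
- holder_knob: fixed square grey plastic holder for the brass knob weight: 52 x 52 mm, 10 mm high, with a round seat 32 mm in diameter (10 mm more than the weight), bevelled 3 mm at the mouth, its flat floor, lined in black, 4 mm above the bench. Origin: centre of the underside, on the seat's axis; z up
- jar: bystander, loose: sample jar with a blue cap, 42 mm in diameter, 62 mm high. Origin: centre of its underside; z up
- glass: bystander, loose: empty clear glass cup, 36 mm in diameter, 63 mm high. Origin: centre of its underside; z up
Things that resemble listed ones, but are neither listed nor needed, are in the scene too. What is shaped like the holder_knob but blue is not meant.

How it is judged:
By the outcome, as a careful person would: the job done as asked, in the order asked, and still so for the second after the job is handed in, with the robot touching nothing.
It also fails if it takes over 106 s, if anything falls off the work surface, if the arm or the gripper's body presses on something with over 40 N, if the wrist force passes 120 N, or if a joint passes its speed limit or range.

## Working session

There is one attempt and no reset: what is moved stays moved. The work goes in short steps, Python scripts to look and compute and a shell command to move; the robot and the scene stay as the last step left them, time stands still between calls to the robot, and variables do not carry over. Pictures are saved under pics/ and viewed, at most 14 in all, crops included, and the job is handed in when it is done.

```bash
mkdir -p pics; python3 - <<'E'
from bench import ctrl
import cv2,numpy as np
np.set_printoptions(precision=4,suppress=True)
s=ctrl.get_state();print({k:np.round(v,4) for k,v in s.items()})
for n in("top","side"):
    p,d=ctrl.get_image(n);cv2.imwrite(f"pics/{n}0.png",p);np.savez(f"pics/{n}0.npz",p=p,d=d)
    c=ctrl.camera_info(n);print(n,c)
E
```

```text
{'time': np.float64(0.0), 'joint_positions': array([-1.1949,  0.3218, -0.0701,  1.4517,  0.0226,  1.3708, -0.0569]), 'qd': array([ 0.0011, -0.0002,  0.0004,  0.0004,  0.0001,  0.0008,  0.0003]), 'joint_torque': array([  0.0008, -49.1285,  -0.4034, -31.252 ,  -0.0641,   0.0438,
         0.0002]), 'position': array([0.2299, 0.6074, 0.2214]), 'tool_rot': array([-0.5651, -3.0901,  0.003 ]), 'ft_force': array([1.0855, 0.0044, 0.176 ]), 'torque': array([-0.0103,  0.0228,  0.0303]), 'grip_force': np.float64(0.0), 'grip_width': np.float64(0.9944)}
top {'intrinsics': array([[492.8262,   0.    , 324.4339],
       [  0.    , 492.8262, 239.0541],
       [  0.    ,   0.    ,   1.    ]]), 'R': array([[-0.0176, -0.9998, -0.0007],
       [-0.9851,  0.0174, -0.1709],
       [ 0.1709, -0.0023, -0.9853]]), 't': array([0.0132, 0.5834, 0.8205])}
side {'intrinsics': array([[529.2896,   0.    , 323.1886],
       [  0.    , 529.2896, 244.561 ],
       [  0.    ,   0.    ,   1.    ]]), 'R': array([[-0.9969, -0.0773,  0.0144],
       [-0.0542,  0.5435, -0.8377],
       [ 0.057 , -0.8359, -0.546 ]]), 't': array([0.5507, 0.0966, 0.926 ])}
```

View pics/top0.png

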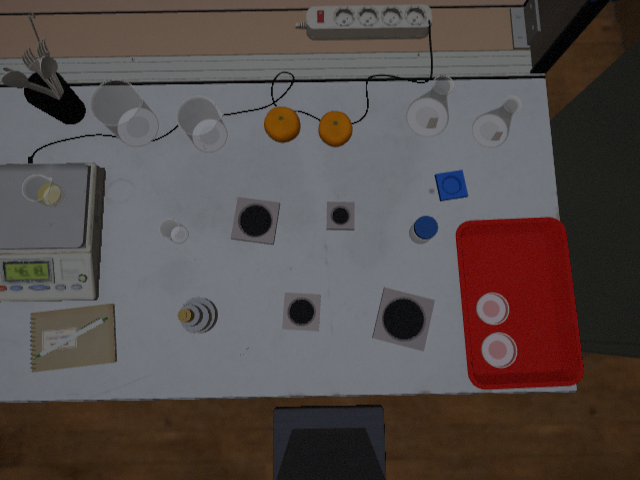

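View pics/side0.png

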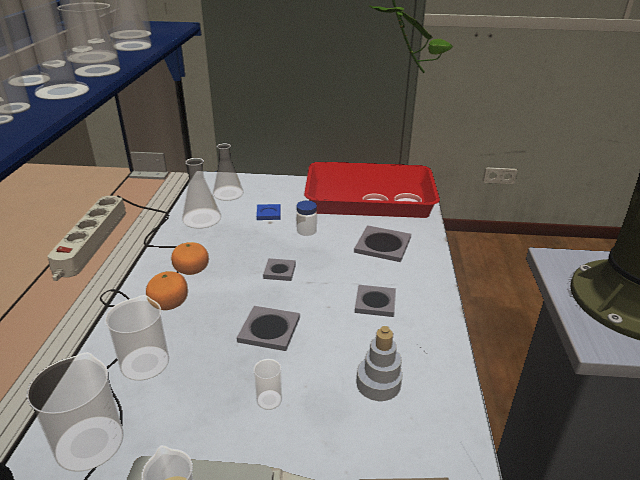

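Candidates: the knob weight is at top px (185,315). The pile at (197,315) is the only stack of steel discs. Knob holder: grey (341,215), or the blue lookalike at (451,185), which is not meant. Other holders by size: small (302,312), medium (256,220), large (404,319). The jar is at (425,228) and the glass at (175,232).

```bash
cat > h.py <<'E'
from bench import ctrl
import cv2,numpy as np
from scipy.spatial.transform import Rotation as Ro
np.set_printoptions(precision=4,suppress=True)
I={n:ctrl.camera_info(n) for n in("top","side")}
def ray(n,uv,z):
    c=I[n];uv=np.atleast_2d(uv).astype(float)
    d=np.c_[uv,np.ones(len(uv))]@np.linalg.inv(c["intrinsics"]).T@c["R"]
    C=-c["R"].T@c["t"];return C+d*((z-C[2])/d[:,2])[:,None]
def pts(n,d):
    c=I[n];v,u=np.mgrid[:480,:640];q=np.stack([u,v,np.ones_like(u)],-1)@np.linalg.inv(c["intrinsics"]).T
    return (q*d[...,None]-c["t"])@c["R"]
def proj(n,X):
    c=I[n];q=(c["R"]@np.asarray(X)+c["t"]);q=c["intrinsics"]@q;return q[:2]/q[2]
def go(x,y,z,yaw=None):
    "remaining shift in tool axes, and yaw of tool x minus 180"
    s=ctrl.get_state();R=Ro.from_rotvec(s["tool_rot"]);M=R.as_matrix()
    print("t",round(float(s["time"]),2),"pos",s["position"],"shift",R.inv().apply(np.array([x,y,z])-s["position"]),
     "toolx",M[:,0],"tooly",M[:,1],"w",round(float(s["grip_width"])*.087,4),"F",s["ft_force"])
E
python3 - <<'E'
from h import *
for n in("top","side"):
    f=np.load(f"pics/{n}0.npz");p,d=f["p"],f["d"];P=pts(n,d)
    g=cv2.cvtColor(p,cv2.COLOR_BGR2GRAY)
    m=(g<50).astype(np.uint8)
    cs,_=cv2.findContours(m,cv2.RETR_EXTERNAL,cv2.CHAIN_APPROX_NONE)
    for c in cs:
        if 80<cv2.contourArea(c)<4000:
            w=ray(n,c[:,0],.004)[:,:2]
            (a,b),(e,h),_=cv2.fitEllipse(w.astype(np.float32)); 
            if .25<a<.9 and max(e,h)<.09 and e/h>.7: print(n,"seat",c[:,0].mean(0),a,b,"diam",e,h)
    sel=(d>0)&(abs(P[...,0]-.43)<.12)&(abs(P[...,1]-.25)<.1)
    for z,lo in ((.110,'knob'),(.078,'small'),(.052,'med'),(.026,'large')):
        k=sel&(abs(P[...,2]-z)<.004);q=P[k]
        if len(q): print(n,lo,len(q),np.percentile(q,[2,50,98],0))
    print(n,"bench z",np.median(P[sel][:,2]))
p=np.load("pics/top0.npz")["p"];s=np.load("pics/side0.npz")["p"]
a=cv2.resize(p[275:355,155:235],(400,400),interpolation=3);b=cv2.resize(s[320:405,340:420],(400,400),interpolation=3)
cv2.imwrite("pics/crop1.png",np.clip(np.hstack([a,b])*1.5,0,255).astype(np.uint8))
E
```

```text
top seat [301.0429 311.4571] 0.45904117822647095 0.047431424260139465 diam 0.043143901973962784 0.04400631785392761
top seat [403.1933 319.1597] 0.4425831139087677 -0.13703453540802002 diam 0.07165004312992096 0.07244168221950531
top seat [425.2222 227.2222] 0.6108105182647705 -0.1858775019645691 diam 0.04023207724094391 0.04321383312344551
top seat [340.0851 215.3617] 0.6358384490013123 -0.027195576578378677 diam 0.03000682219862938 0.030245058238506317
top seat [254.8111 220.4444] 0.629407525062561 0.1320677101612091 diam 0.05801384523510933 0.05852533504366875
top seat [451.1864 183.9831] 0.6928328275680542 -0.24005049467086792 diam 0.03732091188430786 0.03898593410849571
top knob 28 [[0.4491 0.2284 0.1061]
 [0.4539 0.2332 0.1075]
 [0.4585 0.2376 0.1097]]
top small 167 [[0.4379 0.2148 0.0742]
 [0.4526 0.2242 0.0763]
 [0.4704 0.2442 0.0791]]
top med 241 [[0.4278 0.2057 0.0483]
 [0.4444 0.218  0.0504]
 [0.4752 0.2452 0.055 ]]
top large 241 [[0.4253 0.201  0.0222]
 [0.4708 0.2193 0.0243]
 [0.4854 0.2545 0.0292]]
top bench z -0.0016839001626927925
side seat [383.0732 242.3293] 0.44309088587760925 -0.1373721957206726 diam 0.06225723400712013 0.07052470743656158
side knob 40 [[0.4488 0.2308 0.1064]
 [0.4542 0.2368 0.1074]
 [0.4584 0.2408 0.1094]]
side small 232 [[0.4379 0.2256 0.0744]
 [0.4553 0.2438 0.0768]
 [0.4705 0.2513 0.0811]]
side med 325 [[0.4288 0.221  0.0483]
 [0.449  0.2464 0.0507]
 [0.4745 0.2561 0.0554]]
side large 502 [[0.4256 0.22   0.0224]
 [0.4631 0.2528 0.0249]
 [0.4854 0.2651 0.0294]]
side bench z -0.0009222578814052843
```

View pics/crop1.png

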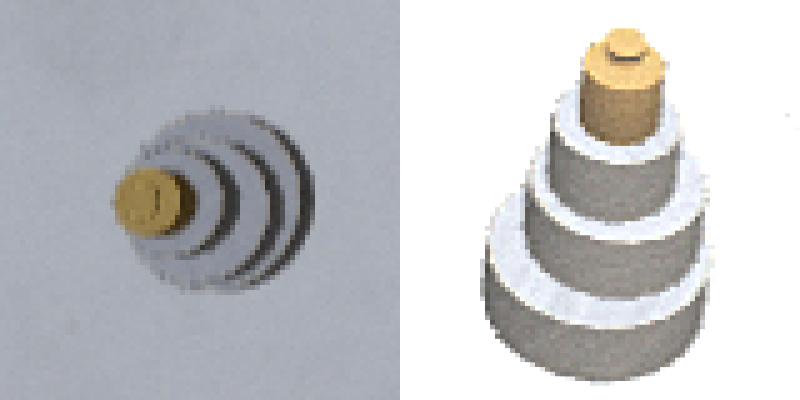

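The crop shows the brass knob weight on top of the nearly concentric discs (top px about 185,315). I'll square the tool to the world axes and go above the pile.

```bash
python3 -m handwheel '[[0.05,0,0,0,0,0,-10.3],[0.05,0,0,0,0,0,-10.3],[0.05,-0.022,-0.037,0,0,0,0],[0.05,-0.022,-0.037,0,0,0,0],[0.05,-0.022,-0.037,0,0,0,0],[0.05,-0.022,-0.037,0,0,0,0],[0.05,-0.022,-0.037,0,0,0,0],[0.05,-0.022,-0.037,0,0,0,0],[0.05,-0.022,-0.037,0,0,0,0],[0.05,-0.022,-0.037,0,0,0,0],[0.05,-0.022,-0.037,0,0,0,0],[0.05,-0.022,-0.037,0,0,0,0]]' 15
python3 -c "
from h import *
go(.4537,.2345,.15)"
```

```text
time: 1.6
position: [0.4496, 0.236, 0.2223]
tool_rot: [-0.003, -3.141, 0.0]
ft_force: [0.0, -0.3, 0.7]
grip_width: 0.577
grip_force: 0.0
t 1.6 pos [0.4496 0.236  0.2223] shift [-0.0041 -0.0015  0.0723] toolx [-1.      0.0022  0.0003] tooly [ 0.0022  1.     -0.0001] w 0.0502 F [ 0.0108 -0.2663  0.6708]
```

```bash
python3 -m handwheel '[[0.05,-0.004,-0.0015,0.03,0,0,0],[0.05,0,0,0.03,0,0,0],[0.05,0,0,0.03,0,0,0],[0.05,0,0,0.02,0,0,0],[0.05,0,0,0.014,0,0,0],[0.05,0,0,0.0,0,0,0],[0.05,0,0,0.0,0,0,0],[0.05,0,0,0.0,0,0,0]]'
python3 -c "
from h import *
go(.4537,.2345,.086)
p,d=ctrl.get_image('side');cv2.imwrite('pics/s1.png',cv2.resize(p[250:410,300:460],(640,600)))"
```

```text
time: 2.6
position: [0.4539, 0.2363, 0.0996]
tool_rot: [0.003, 3.14, 0.002]
ft_force: [-0.5, 0.4, 0.3]
grip_width: 0.578
grip_force: 0.0
t 2.6 pos [0.4539 0.2363 0.0996] shift [ 0.0002 -0.0018  0.0136] toolx [-1.      0.0022 -0.0016] tooly [0.0022 1.     0.0011] w 0.0503 F [-0.5388  0.3945  0.2785]
```

View pics/s1.png

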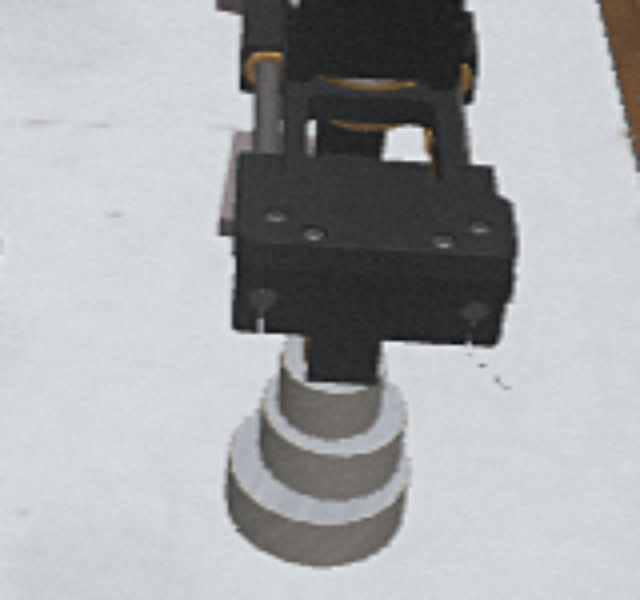

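The side view shows the finger in line with the brass weight and clear of the small disc's top. I still have to go down 13 mm, then close.

```bash
python3 -m handwheel '[[0.05,0,-0.0015,0.007,0,0,0],[0.05,0,0,0.006,0,0,0],[0.05,0,0,0,0,0,0],[0.0,0,0,0,0,0,0],[0.0,0,0,0,0,0,0],[0.0,0,0,0,0,0,0],[0.0,0,0,0,0,0,0],[0.0,0,0,0,0,0,0]]' 15
python3 -c "
from h import *
go(.6358,-.0272,.16)"
```

```text
time: 3.65
position: [0.4534, 0.2344, 0.0857]
tool_rot: [0.004, 3.141, 0.0]
ft_force: [0.5, -0.2, 1.5]
grip_width: 0.242
grip_force: 15.0
t 3.65 pos [0.4534 0.2344 0.0857] shift [-0.1831 -0.2612 -0.0743] toolx [-1.      0.0023 -0.0002] tooly [0.0023 1.     0.0001] w 0.0211 F [ 0.5041 -0.1678  1.4752]
```

Gripped on the 22 mm body. Lifting and moving on to the grey knob holder.

```bash
python3 -m handwheel '[[0.0,0,0,-0.01,0,0,0],[0.0,0,0,-0.03,0,0,0],[0.0,0,0,-0.03,0,0,0],[0.0,-0.02,-0.03,0,0,0,0],[0.0,-0.026,-0.037,0,0,0,0],[0.0,-0.026,-0.037,0,0,0,0],[0.0,-0.026,-0.037,0,0,0,0],[0.0,-0.026,-0.037,0,0,0,0],[0.0,-0.026,-0.037,0,0,0,0],[0.0,-0.026,-0.037,0,0,0,0],[0.0,-0.006,-0.009,0,0,0,0],[0.0,0,0,0,0,0,0]]'
python3 -c "
from h import *
go(.6358,-.0272,.016)
p,d=ctrl.get_image('side');cv2.imwrite('pics/s2.png',cv2.resize(p[170:410,200:440],(600,600)))"
```

```text
time: 5.15
position: [0.6345, -0.0272, 0.1555]
tool_rot: [-0.005, -3.141, -0.001]
ft_force: [-0.2, -0.1, -1.2]
grip_width: 0.243
grip_force: 15.0
t 5.15 pos [ 0.6345 -0.0272  0.1555] shift [-0.0013 -0.0001  0.1395] toolx [-1.      0.0033  0.0006] tooly [0.0033 1.     0.0003] w 0.0211 F [-0.2282 -0.0893 -1.1944]
```

View pics/s2.png

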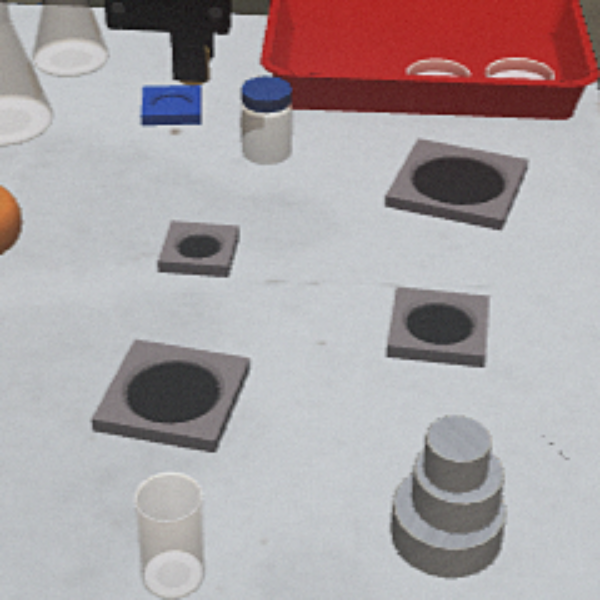

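The remaining pile is undisturbed, and the jar and glass are in place. Lowering into the knob holder.

```bash
python3 -m handwheel '[[0.0,-0.001,0,0.025,0,0,0],[0.0,0,0,0.025,0,0,0],[0.0,0,0,0.025,0,0,0],[0.0,0,0,0.02,0,0,0],[0.0,0,0,0.015,0,0,0],[0.0,0,0,0.01,0,0,0],[0.0,0,0,0,0,0,0],[0.0,0,0,0,0,0,0]]'
python3 -c "
from h import *
go(.6358,-.0272,.0125)"
```

```text
time: 6.2
position: [0.6363, -0.0271, 0.0363]
tool_rot: [0.004, 3.14, 0.0]
ft_force: [-0.1, 0.4, -1.9]
grip_width: 0.244
grip_force: 15.0
t 6.2 pos [ 0.6363 -0.0271  0.0363] shift [ 0.0005 -0.0001  0.0238] toolx [-1.      0.0024 -0.0013] tooly [0.0024 1.     0.0001] w 0.0212 F [-0.0886  0.4346 -1.8633]
```

```bash
python3 -m handwheel '[[0.0,0,0,0.008,0,0,0],[0.0,0,0,0.007,0,0,0],[0.0,0,0,0.005,0,0,0],[0.0,0,0,0.003,0,0,0],[0.0,0,0,0.0005,0,0,0],[0.0,0,0,0,0,0,0],[0.0,0,0,0,0,0,0]]'
python3 -c "
from h import *
go(.6358,-.0272,.0125)"
```

```text
time: 7.08
position: [0.6358, -0.027, 0.0122]
tool_rot: [0.004, 3.141, 0.0]
ft_force: [0.1, -0.1, -0.2]
grip_width: 0.247
grip_force: 15.0
t 7.08 pos [ 0.6358 -0.027   0.0122] shift [ 0.     -0.0002 -0.0003] toolx [-1.      0.0023 -0.0003] tooly [0.0023 1.     0.0001] w 0.0215 F [ 0.0514 -0.1486 -0.2206]
```

```bash
python3 -m handwheel '[[0.03,0,0,0,0,0,0],[0.05,0,0,0,0,0,0],[0.06,0,0,0,0,0,0],[0.06,0,0,0,0,0,0],[0.06,0,0,-0.02,0,0,0],[0.06,0,0,-0.05,0,0,0],[0.06,0,0,-0.05,0,0,0],[0.06,0.02,0.03,-0.02,0,0,0],[0.06,0.03,0.042,0,0,0,0],[0.06,0.03,0.042,0,0,0,0],[0.06,0.03,0.042,0,0,0,0],[0.06,0.03,0.042,0,0,0,0]]'
cat > chk.py <<'E'
from h import *
import sys
a,b=sys.argv[1:3]
p,d=ctrl.get_image('side');q,e=ctrl.get_image('top')
A=cv2.resize(p[170:410,200:440],(480,480),interpolation=2)
B=cv2.resize(q[170:370,140:460],(768,480),interpolation=2)[:,:]
B=cv2.resize(B,(320,200))
C=np.zeros((480,800,3),np.uint8);C[:,:480]=A;C[:200,480:]=B
cv2.imwrite(a,np.clip(C*1.3,0,255).astype(np.uint8))
# pile extents from depth, both views
for z,l in ((.078,'small'),(.052,'med'),(.026,'large')):
    q1=[]
    for n,D in(("side",d),("top",e)):
        P=pts(n,D);k=(D>0)&(abs(P[...,0]-.4537)<.06)&(abs(P[...,1]-.2335)<.06)&(abs(P[...,2]-z)<.005);q1.append(P[k])
    q1=np.vstack(q1)
    if len(q1)>20:
        lo,hi=np.percentile(q1,[1,99],0);print(l,len(q1),(lo+hi)/2,hi-lo)
go(.453,.233,float(b))
E
python3 chk.py pics/c1.png .060
```

```text
time: 8.57
position: [0.4956, 0.1726, 0.1539]
tool_rot: [0.004, 3.139, 0.002]
ft_force: [-0.7, 0.9, 0.1]
grip_width: 0.692
grip_force: 0.0
small 580 [0.4536 0.2333 0.0761] [0.0336 0.036  0.0058]
med 551 [0.4517 0.2311 0.0519] [0.048  0.0505 0.0095]
large 651 [0.4548 0.2331 0.026 ] [0.0615 0.064  0.0095]
t 8.68 pos [0.4929 0.1776 0.1536] shift [0.0395 0.0553 0.0938] toolx [-1.     -0.0069  0.0002] tooly [-0.0069  1.      0.0039] w 0.0601 F [ 0.3583  0.7603 -0.519 ]
```

View pics/c1.png

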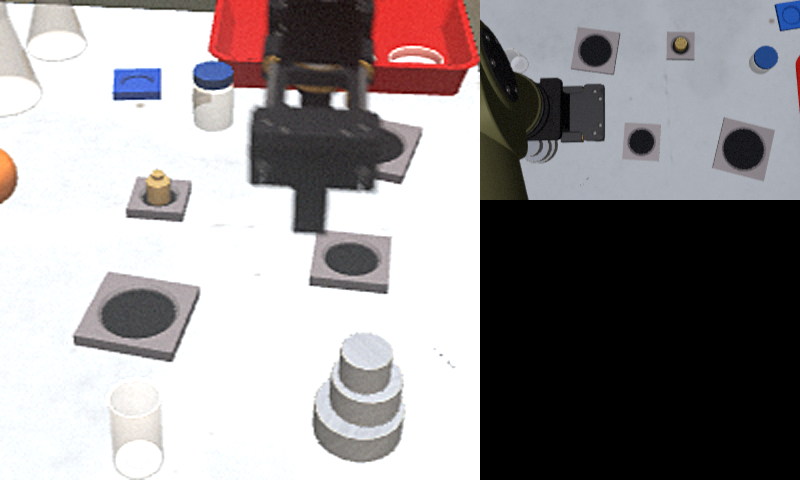

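The brass weight stands upright in its seat (side crop at 158,190). Next is the small disc at (0.4537, 0.2333).

```bash
python3 -m handwheel '[[0.065,0.02,0.028,0,0,0,0],[0.065,0.0185,0.0275,0,0,0,0],[0.065,0,0,0.0,0,0,0],[0.065,0,0,0.025,0,0,0],[0.065,0,0,0.025,0,0,0],[0.065,0,0,0.02,0,0,0],[0.065,0,0,0.01,0,0,0],[0.065,0,0,0,0,0,0],[0.065,0,0,0,0,0,0]]'
python3 -c "
from h import *
go(.4537,.2333,.061)"
```

```text
time: 9.8
position: [0.4587, 0.227, 0.0731]
tool_rot: [0.004, 3.14, 0.001]
ft_force: [0.8, -0.9, 0.2]
grip_width: 0.745
grip_force: 0.0
t 9.8 pos [0.4587 0.227  0.0731] shift [0.005  0.0063 0.0121] toolx [-1.      0.0027 -0.0016] tooly [0.0027 1.     0.0008] w 0.0648 F [ 0.7549 -0.8756  0.2344]
```

```bash
python3 -m handwheel '[[0.065,0.005,0.006,0,0,0,0],[0.065,0,0,0.006,0,0,0],[0.065,0,0,0.006,0,0,0],[0.065,0,0,0,0,0,0],[0.0,0,0,0,0,0,0],[0.0,0,0,0,0,0,0],[0.0,0,0,0,0,0,0],[0.0,0,0,0,0,0,0],[0.0,0,0,0,0,0,0]]' 15
python3 -c "
from h import *
go(.459,.0474,.15)"
```

```text
time: 10.92
position: [0.4528, 0.2329, 0.0602]
tool_rot: [0.004, 3.141, 0.0]
ft_force: [0.2, -0.8, 1.2]
grip_width: 0.408
grip_force: 15.0
t 10.93 pos [0.4528 0.2329 0.0602] shift [-0.0066 -0.1855 -0.0899] toolx [-1.      0.0023 -0.0002] tooly [0.0023 1.     0.0001] w 0.0355 F [ 0.2293 -0.7586  1.229 ]
```

```bash
python3 -m handwheel '[[0.0,0,0,-0.01,0,0,0],[0.0,0,0,-0.03,0,0,0],[0.0,0,0,-0.03,0,0,0],[0.0,-0.006,-0.025,0,0,0,0],[0.0,0,-0.04,0,0,0,0],[0.0,0,-0.04,0,0,0,0],[0.0,0,-0.04,0,0,0,0],[0.0,0,-0.03,0,0,0,0],[0.0,0,-0.011,0,0,0,0],[0.0,0,0,0,0,0,0],[0.0,0,0,0,0,0,0]]'
python3 -c "
from h import *
go(.458,.0474,.0125)"
```

```text
time: 12.3
position: [0.4584, 0.0485, 0.1302]
tool_rot: [0.0, 3.141, 0.001]
ft_force: [-0.6, 0.2, -1.1]
grip_width: 0.407
grip_force: 15.0
t 12.3 pos [0.4584 0.0485 0.1302] shift [ 0.0004 -0.0011  0.1177] toolx [-1.      0.0002 -0.0001] tooly [0.0002 1.     0.0005] w 0.0354 F [-0.6326  0.168  -1.1447]
```

```bash
python3 -m handwheel '[[0.0,0,-0.001,0.02,0,0,0],[0.0,0,0,0.02,0,0,0],[0.0,0,0,0.02,0,0,0],[0.0,0,0,0.02,0,0,0],[0.0,0,0,0.01,0,0,0],[0.0,0,0,0.006,0,0,0],[0.0,0,0,0,0,0,0],[0.0,0,0,0,0,0,0]]'
python3 -c "
from h import *
go(.458,.0474,.0125)"
```

```text
time: 13.3
position: [0.459, 0.0461, 0.0347]
tool_rot: [0.003, 3.14, 0.001]
ft_force: [0.9, -0.2, 0.1]
grip_width: 0.403
grip_force: 15.0
t 13.3 pos [0.459  0.0461 0.0347] shift [0.001  0.0013 0.0222] toolx [-1.      0.0022 -0.0012] tooly [0.0022 1.     0.0004] w 0.0351 F [ 0.8564 -0.218   0.0507]
```

```bash
python3 -m handwheel '[[0.0,0.001,0.001,0.008,0,0,0],[0.0,0,0,0.007,0,0,0],[0.0,0,0,0.004,0,0,0],[0.0,0,0,0.003,0,0,0],[0.0,0,0,0,0,0,0],[0.0,0,0,0,0,0,0]]'
python3 -c "
from h import *
go(.458,.0474,.0125)"
```

```text
time: 14.05
position: [0.4575, 0.0468, 0.0121]
tool_rot: [0.004, 3.141, 0.0]
ft_force: [-0.8, -0.7, 0.6]
grip_width: 0.406
grip_force: 15.0
t 14.05 pos [0.4575 0.0468 0.0121] shift [-0.0005  0.0006 -0.0004] toolx [-1.      0.0024 -0.0003] tooly [0.0024 1.     0.    ] w 0.0354 F [-0.7938 -0.6542  0.5938]
```

```bash
python3 -m handwheel '[[0.05,0,0,0,0,0,0],[0.06,0,0,0,0,0,0],[0.075,0,0,0,0,0,0],[0.075,0,0,-0.02,0,0,0],[0.075,0,0,-0.04,0,0,0],[0.075,0,0,-0.05,0,0,0],[0.075,0,0,-0.02,0,0,0],[0.075,0.005,0.045,0,0,0,0],[0.075,0,0.045,0,0,0,0],[0.075,0,0.045,0,0,0,0],[0.075,0,0.03,0,0,0,0],[0.075,0,0,0,0,0,0]]'
python3 chk.py pics/c2.png .035
```

```text
time: 15.55
position: [0.4521, 0.2146, 0.1419]
tool_rot: [0.004, -3.141, -0.001]
ft_force: [0.1, 0.0, -0.3]
grip_width: 0.864
grip_force: 0.0
med 775 [0.4522 0.233  0.0502] [0.0466 0.046  0.0054]
large 545 [0.4553 0.2416 0.026 ] [0.0607 0.0471 0.009 ]
t 15.65 pos [0.4527 0.2113 0.1418] shift [-0.0003  0.0218  0.1068] toolx [-1.      0.0022  0.0003] tooly [ 0.0022  1.     -0.0009] w 0.0748 F [ 0.737  -0.499  -0.2868]
```

View pics/c2.png

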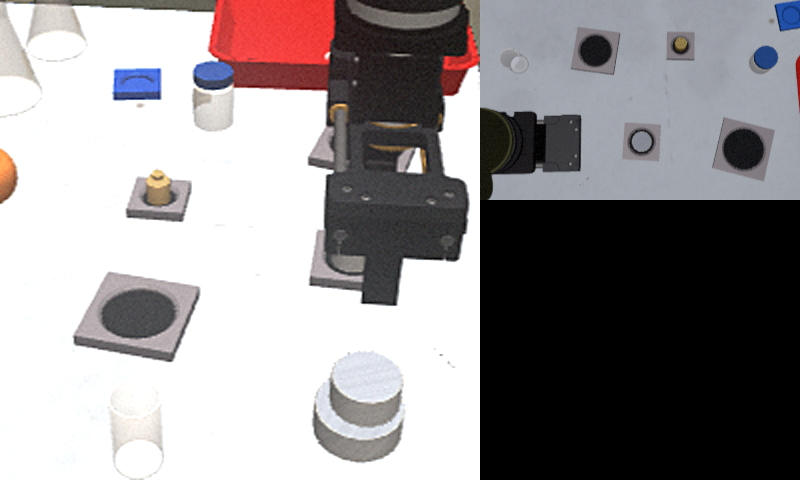

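The small disc sits centred in its seat (inset 641,141). Next is the medium disc at (0.452, 0.2315).

```bash
python3 -m handwheel '[[0.08,0.0005,0.020,0,0,0,0],[0.08,0,0,0,0,0,0],[0.08,0,0,0.025,0,0,0],[0.08,0,0,0.025,0,0,0],[0.08,0,0,0.02,0,0,0],[0.08,0,0,0.01,0,0,0],[0.08,0,0,0.005,0,0,0],[0.08,0,0,0,0,0,0],[0.08,0,0,0,0,0,0]]'
python3 -c "
from h import *
go(.4522,.2315,.035)"
```

```text
time: 16.77
position: [0.4528, 0.2322, 0.0578]
tool_rot: [0.004, 3.14, 0.001]
ft_force: [1.0, -0.3, -0.2]
grip_width: 0.919
grip_force: 0.0
t 16.77 pos [0.4528 0.2322 0.0578] shift [ 0.0006 -0.0007  0.0228] toolx [-1.      0.0023 -0.0011] tooly [0.0023 1.     0.0008] w 0.0799 F [ 0.956  -0.3426 -0.2055]
```

```bash
python3 -m handwheel '[[0.08,0,0,0.010,0,0,0],[0.08,0,0,0.008,0,0,0],[0.08,0,0,0.005,0,0,0],[0.08,0,0,0,0,0,0],[0.0,0,0,0,0,0,0],[0.0,0,0,0,0,0,0],[0.0,0,0,0,0,0,0],[0.0,0,0,0,0,0,0],[0.0,0,0,0,0,0,0]]' 25
python3 -c "
from h import *
go(.6294,.1321,.11)"
```

```text
time: 17.9
position: [0.4523, 0.2318, 0.0342]
tool_rot: [0.004, 3.141, -0.0]
ft_force: [0.4, -1.5, 0.8]
grip_width: 0.569
grip_force: 25.0
t 17.9 pos [0.4523 0.2318 0.0342] shift [-0.1773 -0.0993 -0.0758] toolx [-1.      0.0023 -0.0001] tooly [ 0.0023  1.     -0.0001] w 0.0495 F [ 0.4074 -1.46    0.8397]
```

```bash
python3 -m handwheel '[[0.0,0,0,-0.01,0,0,0],[0.0,0,0,-0.03,0,0,0],[0.0,0,0,-0.03,0,0,0],[0.0,0,0,-0.03,0,0,0],[0.0,-0.026,-0.015,0,0,0,0],[0.0,-0.035,-0.020,0,0,0,0],[0.0,-0.035,-0.020,0,0,0,0],[0.0,-0.035,-0.020,0,0,0,0],[0.0,-0.035,-0.020,0,0,0,0],[0.0,-0.011,-0.004,0,0,0,0],[0.0,0,0,0,0,0,0],[0.0,0,0,0,0,0,0]]'
python3 -c "
from h import *
go(.6294,.1321,.0125)"
```

```text
time: 19.4
position: [0.6277, 0.1342, 0.1339]
tool_rot: [-0.001, -3.14, -0.002]
ft_force: [0.3, 0.7, -2.6]
grip_width: 0.567
grip_force: 25.0
t 19.4 pos [0.6277 0.1342 0.1339] shift [-0.0019 -0.0022  0.1214] toolx [-1.      0.0003  0.0015] tooly [0.0003 1.     0.001 ] w 0.0494 F [ 0.2648  0.6506 -2.6463]
```

```bash
python3 -m handwheel '[[0.0,-0.002,-0.002,0.02,0,0,0],[0.0,0,0,0.02,0,0,0],[0.0,0,0,0.02,0,0,0],[0.0,0,0,0.02,0,0,0],[0.0,0,0,0.012,0,0,0],[0.0,0,0,0.006,0,0,0],[0.0,0,0,0,0,0,0],[0.0,0,0,0,0,0,0]]'
python3 -c "
from h import *
go(.6294,.1321,.0125)"
```

```text
time: 20.4
position: [0.6318, 0.1307, 0.0369]
tool_rot: [0.004, 3.14, 0.001]
ft_force: [-0.7, -0.2, -2.4]
grip_width: 0.561
grip_force: 25.0
t 20.4 pos [0.6318 0.1307 0.0369] shift [0.0024 0.0014 0.0244] toolx [-1.      0.0023 -0.0016] tooly [0.0023 1.     0.0005] w 0.0488 F [-0.6516 -0.2412 -2.3795]
```

```bash
python3 -m handwheel '[[0.0,0.002,0.001,0.006,0,0,0],[0.0,0,0,0.005,0,0,0],[0.0,0,0,0,0,0,0],[0.0,0,0,0,0,0,0]]'
python3 -c "
from h import *
go(.6294,.1321,.0125)"
```

```text
time: 20.9
position: [0.6291, 0.1315, 0.0251]
tool_rot: [0.004, 3.141, -0.0]
ft_force: [0.9, -0.1, -2.3]
grip_width: 0.567
grip_force: 25.0
t 20.9 pos [0.6291 0.1315 0.0251] shift [-0.0003  0.0006  0.0126] toolx [-1.      0.0023 -0.0001] tooly [ 0.0023  1.     -0.    ] w 0.0493 F [ 0.911  -0.0647 -2.2897]
```

```bash
python3 -m handwheel '[[0.0,0,0,0.006,0,0,0],[0.0,0,0,0.004,0,0,0],[0.0,0,0,0.0025,0,0,0],[0.0,0,0,0,0,0,0],[0.0,0,0,0,0,0,0]]'
python3 -c "
from h import *
go(.6294,.1321,.0125)"
```

```text
time: 21.52
position: [0.6291, 0.1316, 0.0125]
tool_rot: [0.003, 3.141, 0.0]
ft_force: [-0.1, 0.8, -1.7]
grip_width: 0.562
grip_force: 25.0
t 21.52 pos [0.6291 0.1316 0.0125] shift [-0.0003  0.0005  0.    ] toolx [-1.      0.0022 -0.0002] tooly [0.0022 1.     0.0001] w 0.0489 F [-0.1029  0.7527 -1.7374]
```

```bash
python3 -m handwheel '[[0.06,0,0,0,0,0,0],[0.075,0,0,0,0,0,0],[0.075,0,0,0,0,0,0],[0.075,0,0,-0.02,0,0,0],[0.075,0,0,-0.04,0,0,0],[0.075,0,0,-0.05,0,0,0],[0.087,0.025,0.01,0,0,0,0],[0.087,0.04,0.018,0,0,0,0],[0.087,0.04,0.018,0,0,0,0],[0.087,0.03,0.018,0,0,0,0],[0.087,0,0,0,0,0,0]]'
python3 chk.py pics/c3.png .010
```

```text
time: 22.9
position: [0.4926, 0.1982, 0.1242]
tool_rot: [-0.003, 3.141, 0.004]
ft_force: [-0.0, 0.2, -0.1]
grip_width: 0.999
grip_force: 0.0
large 1953 [0.4549 0.2334 0.0243] [0.0587 0.0614 0.0059]
t 23.0 pos [0.4951 0.1958 0.1241] shift [0.0424 0.037  0.114 ] toolx [-1.      0.002  -0.0025] tooly [0.002  1.     0.0009] w 0.0871 F [ 0.4368 -0.6623  0.0928]
```

View pics/c3.png

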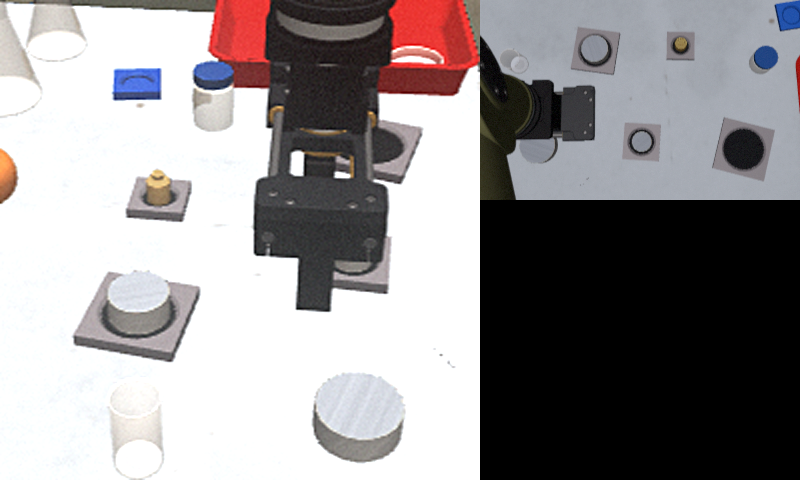

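The medium disc is flat in its seat (side crop at 138,300). Last is the large disc at (0.4549, 0.2334).

```bash
python3 -m handwheel '[[0.087,0.02,0.018,0,0,0,0],[0.087,0.02,0.019,0,0,0,0],[0.087,0,0,0,0,0,0],[0.087,0,0,0.025,0,0,0],[0.087,0,0,0.025,0,0,0],[0.087,0,0,0.02,0,0,0],[0.087,0,0,0.01,0,0,0],[0.087,0,0,0,0,0,0],[0.087,0,0,0,0,0,0]]'
python3 -c "
from h import *
go(.4549,.2334,.010)"
```

```text
time: 24.12
position: [0.4553, 0.233, 0.0435]
tool_rot: [0.004, 3.14, 0.001]
ft_force: [0.4, 0.0, -0.5]
grip_width: 1.002
grip_force: 0.0
t 24.12 pos [0.4553 0.233  0.0435] shift [0.0005 0.0004 0.0335] toolx [-1.      0.0029 -0.0015] tooly [0.0029 1.     0.0007] w 0.0871 F [ 0.4393  0.0432 -0.5467]
```

```bash
python3 -m handwheel '[[0.087,0.0005,0.0005,0.012,0,0,0],[0.087,0,0,0.010,0,0,0],[0.087,0,0,0.008,0,0,0],[0.087,0,0,0.003,0,0,0],[0.087,0,0,0,0,0,0],[0.0,0,0,0,0,0,0],[0.0,0,0,0,0,0,0],[0.0,0,0,0,0,0,0],[0.0,0,0,0,0,0,0]]' 40
python3 -c "
from h import *
go(.4427,-.1372,.11)"
```

```text
time: 25.25
position: [0.4539, 0.2331, 0.0098]
tool_rot: [0.004, 3.141, -0.0]
ft_force: [-0.1, -0.8, 1.4]
grip_width: 0.724
grip_force: 40.0
t 25.25 pos [0.4539 0.2331 0.0098] shift [ 0.0103 -0.3704 -0.1001] toolx [-1.      0.0024 -0.0001] tooly [ 0.0024  1.     -0.0002] w 0.063 F [-0.1166 -0.7592  1.4024]
```

```bash
python3 -m handwheel '[[0.0,0,0,-0.01,0,0,0],[0.0,0,0,-0.03,0,0,0],[0.0,0,0,-0.03,0,0,0],[0.0,0,0,-0.03,0,0,0],[0.0,0,-0.02,0,0,0,0],[0.0,0,-0.04,0,0,0,0],[0.0,0,-0.04,0,0,0,0],[0.0,0.003,-0.04,0,0,0,0],[0.0,0.003,-0.04,0,0,0,0],[0.0,0.003,-0.04,0,0,0,0],[0.0,0.003,-0.04,0,0,0,0],[0.0,0,-0.04,0,0,0,0]]'
python3 -m handwheel '[[0.0,0,-0.04,0,0,0,0],[0.0,0,-0.02,0,0,0,0],[0.0,0,-0.01,0,0,0,0],[0.0,0,0,0,0,0,0],[0.0,0,0,0,0,0,0]]'
python3 -c "
from h import *
go(.442,-.1372,.0145)"
```

```text
time: 26.75
position: [0.4383, -0.069, 0.1076]
tool_rot: [-0.005, -3.138, -0.0]
ft_force: [0.7, -0.2, -6.0]
grip_width: 0.724
grip_force: 40.0
time: 27.38
position: [0.4406, -0.1354, 0.109]
tool_rot: [-0.001, -3.141, -0.001]
ft_force: [0.4, -0.0, -6.3]
grip_width: 0.722
grip_force: 40.0
t 27.38 pos [ 0.4406 -0.1354  0.109 ] shift [-0.0015 -0.0018  0.0945] toolx [-1.      0.0008  0.0009] tooly [0.0008 1.     0.0007] w 0.0628 F [ 0.3737 -0.0162 -6.2514]
```

```bash
python3 -m handwheel '[[0.0,-0.001,-0.001,0.018,0,0,0],[0.0,0,0,0.018,0,0,0],[0.0,0,0,0.018,0,0,0],[0.0,0,0,0.012,0,0,0],[0.0,0,0,0.006,0,0,0],[0.0,0,0,0,0,0,0],[0.0,0,0,0,0,0,0],[0.0,0,0,0,0,0,0]]'
python3 -c "
from h import *
go(.442,-.1372,.0145)"
```

```text
time: 28.38
position: [0.4425, -0.1376, 0.0381]
tool_rot: [0.004, 3.14, 0.0]
ft_force: [-0.1, -0.3, -6.3]
grip_width: 0.721
grip_force: 40.0
t 28.38 pos [ 0.4425 -0.1376  0.0381] shift [0.0005 0.0004 0.0236] toolx [-1.      0.0023 -0.0013] tooly [0.0023 1.     0.0001] w 0.0627 F [-0.1044 -0.332  -6.3355]
```

```bash
python3 -m handwheel '[[0.0,0.0005,0.0005,0.008,0,0,0],[0.0,0,0,0.006,0,0,0],[0.0,0,0,0.005,0,0,0],[0.0,0,0,0.003,0,0,0],[0.0,0,0,0.001,0,0,0],[0.0,0,0,0,0,0,0],[0.0,0,0,0,0,0,0]]'
python3 -c "
from h import *
go(.442,-.1372,.0140)"
```

```text
time: 29.25
position: [0.4417, -0.1371, 0.0147]
tool_rot: [0.004, 3.141, 0.0]
ft_force: [0.6, 0.0, -4.5]
grip_width: 0.724
grip_force: 40.0
t 29.25 pos [ 0.4417 -0.1371  0.0147] shift [-0.0003 -0.0001  0.0007] toolx [-1.      0.0023 -0.0005] tooly [0.0023 1.     0.0001] w 0.063 F [ 0.6448  0.0109 -4.4645]
```

```bash
python3 -m handwheel '[[0.0,0,0,0.0007,0,0,0],[0.0,0,0,0,0,0,0],[0.075,0,0,0,0,0,0],[0.087,0,0,0,0,0,0],[0.087,0,0,0,0,0,0],[0.087,0,0,-0.02,0,0,0],[0.087,0,0,-0.04,0,0,0],[0.087,0,0,-0.05,0,0,0],[0.087,0,0.03,-0.05,0,0,0],[0.087,0,0.05,-0.03,0,0,0],[0.087,0,0.05,0,0,0,0],[0.087,0,0,0,0,0,0]]'
python3 -m handwheel '[[0.087,0,0.05,0,0,0,0],[0.087,0,0.06,0,0,0,0],[0.087,0,0.06,0,0,0,0],[0.087,0,0.06,0,0,0,0],[0.087,0,0,0,0,0,0],[0.087,0,0,0,0,0,0],[0.087,0,0,0,0,0,0]]'
python3 - <<'E'
from h import *
p,d=ctrl.get_image('side');q,e=ctrl.get_image('top')
cv2.imwrite('pics/e1.png',np.hstack([cv2.resize(p[150:430,160:440],(400,400)),cv2.resize(q[155:375,235:455],(400,400))]))
P=pts('top',e)
for n,c,z in(('L',(.4427,-.1372),.03),('M',(.6294,.1321),.03),('S',(.459,.0474),.03),('K',(.6358,-.0272),.024)):
    k=(np.hypot(P[...,0]-c[0],P[...,1]-c[1])<.045)&(abs(P[...,2]-z)<.006)&(e>0);w=P[k]
    if len(w): lo,hi=np.percentile(w,[2,98],0);print(n,len(w),(lo+hi)/2-[*c,0],hi-lo)
go(.44,.1,.2)
E
```

```text
time: 30.75
position: [0.4419, -0.003, 0.2045]
tool_rot: [-0.008, 3.14, 0.002]
ft_force: [-0.0, -1.5, -0.8]
grip_width: 1.003
grip_force: 0.0
time: 31.62
position: [0.4429, 0.2209, 0.2039]
tool_rot: [0.009, 3.141, -0.001]
ft_force: [0.3, -0.4, 0.3]
grip_width: 1.001
grip_force: 0.0
L 1019 [-0.0006 -0.0003  0.0281] [0.0559 0.0569 0.0062]
M 560 [-0.0017 -0.0014  0.0284] [0.0436 0.0439 0.0064]
S 317 [-0.0013 -0.0012  0.0282] [0.0311 0.0314 0.0062]
K 90 [-0.0004 -0.0003  0.0243] [0.0207 0.0203 0.0081]
t 31.73 pos [0.4427 0.2214 0.204 ] shift [ 0.0021 -0.1214  0.004 ] toolx [-1.      0.005  -0.0003] tooly [0.005  1.     0.0002] w 0.0869 F [-0.7923  0.4072 -0.6516]
```

View pics/e1.png

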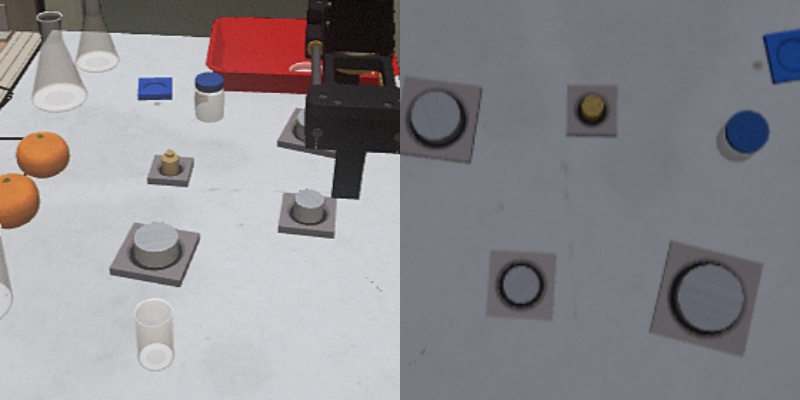

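All four weights lie flat and upright in their own seats: knob at right-half px (592,108), small (521,285), medium (437,117), large (709,297). The jar and glass haven't moved, and the arm is clear.

```bash
python3 -c "
from bench import ctrl
print(ctrl.close_job())"
```

```text
the job is handed in; nothing more can be done
None
```

I took the pile apart from the top down; all four weights are flat and upright in their own holders, the jar and glass still stand in place, and the job is handed in at about 32 s of the 106 s allowed.

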